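# Turn a fired tile face down on the plaster bat

## Task

The fired clay tile lying face up on the bench must dry face down on the low plaster bat just beyond it. Without picking it up, push it with the fingertips against the bat's near edge, tip it up on that edge and over so that it flops face down onto the bat, then push it on until the whole tile lies on the plaster. Leave the bowl mould, the cup and the wooden modelling tool where they are.

Things in the scene. Friction and masses are not known exactly. Their poses are not given: they have to be found in the camera images.
- bat: flat plaster slab, off-white, fixed to the bench: 170 mm deep, 220 mm wide, 12 mm high. Origin on the bench under the middle of its near edge (the long edge that faces the tile and the robot). x runs level from that near edge into the slab (the slab fills x 0 to 170 mm, y -110 to +110 mm), z up.
- tile: loose square terracotta tile, 95 x 95 mm, 14 mm thick, about 0.24 kg (0.18 to 0.31), rigid. Starts flat on the bench, face (dark rings) up, 20 to 50 mm short of the bat's near edge and up to 0.25 rad askew to it. Origin at the centre of its back (ribbed side); z points out of its face, up at the start and down in the end; x points about towards the bat at the start.
- tile_center (a point): middle of the tile, half-way through its thickness (7 mm from its back). The unglazed clay is rough (friction about 0.9): pressed against the bat's edge with some 10 to 15 N, its robot-side edge face can be drawn upwards by the fingertips, and the tile tips up about its bat-side edge.
- tile_corner0 (a point): a corner of the tile, half-way through its thickness: at +47.5, +47.5 mm along the tile's x and y (bat side at the start)
- tile_corner1 (a point): a corner of the tile, half-way through its thickness: at +47.5, -47.5 mm along the tile's x and y (bat side at the start)
- tile_corner2 (a point): a corner of the tile, half-way through its thickness: at -47.5, +47.5 mm along the tile's x and y (robot side at the start)
- tile_corner3 (a point): a corner of the tile, half-way through its thickness: at -47.5, -47.5 mm along the tile's x and y (robot side at the start)
- mould: loose round plaster bowl mould, 124 mm across, 45 mm high, 0.7 kg, beside the bat; leave it. Origin at the centre of its underside.
- cup: loose terracotta cup, 72 mm across, 75 mm high, beside the bat; leave it. Origin at the centre of its underside.
- trim: loose wooden modelling tool, 170 mm long, 24 mm wide, 12 mm high, lying left of the tile; leave it. Origin under its middle.
Things that resemble listed ones, but are neither listed nor needed, are in the scene too. Of the things that look like the tile, take the one that is farthest from the robot's base at the start.

How it is judged:
On the way, in this order (a step that is already met when the one before it is completed fails the run):
1. the tile is tipped up (30 to 110 degrees) with an edge staying down at the bat's near edge (angle between tile's own z axis and vertical between 0.52 and 1.92 rad and ((height (world z) of tile_corner0 below 0.035 m and x of tile_corner0 in the frame of bat between -0.03 and 0.02 m) or (height (world z) of tile_corner1 below 0.035 m and x of tile_corner1 in the frame of bat between -0.03 and 0.02 m) or (height (world z) of tile_corner2 below 0.035 m and x of tile_corner2 in the frame of bat between -0.03 and 0.02 m) or (height (world z) of tile_corner3 below 0.035 m and x of tile_corner3 in the frame of bat between -0.03 and 0.02 m))), for 0.1 s.
2. the tile lies face down and flat on the bat (angle between tile's own z axis and vertical above 3.04 rad and height (world z) of tile_center between 0.015 and 0.024 m and angular speed of tile below 0.5 rad/s), for 0.1 s.
At the end, for the whole second after the job is handed in: the tile lies flat and face down on the bat (within 0.1 rad), at rest, with all four corners over the plaster (at most 2 mm overhang) (angle between tile's own z axis and vertical above 3.04 rad and height (world z) of tile_center between 0.015 and 0.024 m and x of tile_corner0 in the frame of bat between -0.002 and 0.172 m and y of tile_corner0 in the frame of bat between -0.112 and 0.112 m and x of tile_corner1 in the frame of bat between -0.002 and 0.172 m and y of tile_corner1 in the frame of bat between -0.112 and 0.112 m and x of tile_corner2 in the frame of bat between -0.002 and 0.172 m and y of tile_corner2 in the frame of bat between -0.112 and 0.112 m and x of tile_corner3 in the frame of bat between -0.002 and 0.172 m and y of tile_corner3 in the frame of bat between -0.112 and 0.112 m and linear speed of tile below 0.01 m/s and angular speed of tile below 0.1 rad/s); the robot touches nothing.
It fails at once if the tile is lifted: all four corners more than 45 mm above the bench (height (world z) of each of tile_corner0, tile_corner1, tile_corner2, tile_corner3 above 0.045 m).
It fails at once if the mould is moved by more than 15 mm or tipped (distance of mould from where it was at the start of the episode above 0.015 m or angle between mould's own z axis and vertical above 0.3 rad).
It fails at once if the cup is moved by more than 15 mm or tipped (distance of cup from where it was at the start of the episode above 0.015 m or angle between cup's own z axis and vertical above 0.3 rad).
It fails at once if the modelling tool is moved by more than 15 mm (distance of trim from where it was at the start of the episode above 0.015 m).
It also fails if it takes over 72 s, if anything falls off the work surface, if the arm or the gripper's body presses on something with over 40 N, if the wrist force passes 120 N, or if a joint passes its speed limit or range.

## Robot

A 7-joint arm with a two-finger parallel gripper is mounted at the origin on the work surface. World frame = base frame: x ahead of the robot, y to its left, z up, the work surface at z = 0. Lengths are in m, angles in rad, forces in N, time in s.
With the tool pointing down it reaches from about 0.425 to 1.025 m from the base axis. Payload 9.4 kg.
Tool frame: the origin (TCP) lies at the very end of the fingers, on their centre line; the grasp point (between the pads) lies manip.hold_point_z behind it (manip.hold_point_z is the distance from the TCP to the grasp point, in m); z points along the fingers, y is the direction in which the jaws open and shut (so a half turn about z gives the same grasp; the last joint's range is limited). The gripper opens to 85 mm and grips with 20 to 120 N. Pads are 22 mm wide; open, the fingers measure 114 mm over their backs; the gripper's body (76 mm by 85 mm) begins 54 mm behind the grasp point. The pads swing forward as they close: fully open they stand 13 mm farther back than shut.
Start: joints at [-1.191, 0.599, -0.003, 1.599, 0.002, 0.943, -0.08], TCP at [0.32, 0.651, 0.231] pointing down, gripper open.
Joint ranges: [-2.57, 2.57], [-0.35, 1.97], [-1.29, 1.29], [0.11, 2.56], [-1.05, 4.19], [0.11, 1.86], [-2.63, 2.63]. Speed limits (rad/s): [2.22, 2.22, 3.01, 3.01, 3.14, 3.14, 3.14].

## Interface

Orientations are given as a rotation vector (axis times angle).
In Python, from rig import read_state, optics, hand_in, manip gives the robot as it stands.
- The arm moves only by the tool servo_tool, never from a script. Its argument "moves" is a list of rows, each an object with "dp": the shift along the tool's x, y, z in m, a list of three; "spin": the turn about the tool's z in rad; "hand": the gripper command: -1 is shut, 1 is fully open, values between are in proportion. A call has 1 to 10 rows; each row shifts and turns the pose as measured when the row begins, along the tool's axes as they then stand; what a row does not reach is not made up. A row lasts 1/10 s, in which the tool goes at most 50 mm and 8.59 degrees, less where a joint would pass 70% of its speed; a pose out of reach is approached as far as the arm can. A call with a gripper value outside its range is refused whole. The fingers move at their own pace and stop on an object; "grip_force" is the grip in N (left out, the last holds). Time passes only in rows, so rows that do not move let the fingers close. It gives the time, the measured TCP pose, the force and the opening at its end, in the units of the state.
- read_state(): the state, without advancing time (a new reading comes with each control period).
- optics.get_image(name): name is "scene" or "top"; returns a dict with "pixels" (480x640x3 uint8, red, green, blue), "camera_matrix" (3x3 intrinsics, pixels), "R" (3x3) and "t" (3): a world point X has camera coordinates R X + t. Camera axes: x right, y down, z forward; pixel columns grow to the right and rows downward; lengths in m; the calibration is good to about 2 mm. A picture is of the moment at which its call begins. There is no depth.
- hand_in(): hands the job in, once; it reports no verdict.
Trained networks look in a picture, given as the dict that the camera call returned (one of the last four; its "shot" number tells which), for a name from the list of things; names that differ only in an ending like _2 or _b are one class to them, and where a whole thing is asked for, a point or a joint stands for the part that bears it (a point fixed in the world has none). Each returns a list of dicts, best first, with "conf" (0 to 1); they miss things now and then, are a little off and sometimes report something else, mostly with a low value. They report only what shows in the picture. A call takes as long as a camera call. They do not tell look-alikes from the thing itself.
- optics.outline_of(picture, target): "pixels" (480x640 bool, what is visible of it) and "bbox" ([left, top, right, bottom] in pixels, round what is visible of it).
The state is a dict: "t": time; "qpos": joint angles; "joint_vel": joint speeds; "tau": joint torques, N m; "ee_pos": TCP position; "tool_rot": TCP orientation; "wrist_force": force on the tool from outside, world axes, zero at the start; "moment": the same for the moment, N m; "opening": opening from 0.0 (shut) to 1.0 (fully open).
Only numpy, scipy, OpenCV 4.12 (cv2) and the standard library are available. Lean on these libraries where they do the work, as an engineer would, in place of code of your own. Each camera call takes 0.05 s, during which the arm holds its last target.

## Working session

There is one attempt and no reset: what is moved stays moved. The work goes in short steps, Python scripts to look and compute and a tool call to move; the robot and the scene stay as the last step left them, time stands still between calls to the robot, and variables do not carry over. Pictures are saved under pics/ and viewed, and the job is handed in when it is done.

Besides the shell and the picture viewer there is one more tool, called after ">>>" as name([rows], argument=value, ...), one row to a line, values as JSON. servo_tool: Moves the arm, as the interface text tells. Its arguments: {"type":"object","properties":{"moves":{"type":"array","items":{"type":"object","properties":{"dp":{"type":"array","items":{"type":"number"}},"spin":{"type":"number"},"hand":{"type":"number"}}}},"grip_force":{"type":"number"}},"required":["moves"]}

```bash
ls; mkdir -p pics
python3 - <<'E'
from rig import read_state, optics, manip
import cv2
print(read_state()); print(manip.hold_point_z)
for n in ("scene","top"):
    p=optics.get_image(n); cv2.imwrite(f"pics/{n}0.png",p["pixels"][:,:,::-1]); print(n,p["camera_matrix"],p["R"],p["t"])
    for k in ("tile","bat","mould","cup","trim"):
        print(k,[(round(d["conf"],2),d["bbox"]) for d in optics.outline_of(p,k)])
E
```

```text
pics
{'t': 0.0, 'qpos': array([-1.19068002,  0.60010357, -0.00251335,  1.60015072,  0.00177019,
        0.94289857, -0.07980948]), 'joint_vel': array([ 0.00036482,  0.00150769, -0.00053048, -0.00086059,  0.00205735,
        0.00153081, -0.00081163]), 'tau': array([ 1.55453778e-03, -7.76476765e+01,  1.56590212e+00, -2.57985878e+01,
        1.22885624e-02,  9.82992933e-03,  2.05868764e-05]), 'ee_pos': array([0.31960514, 0.65021389, 0.23042551]), 'tool_rot': array([-7.11282052e-01, -3.05978742e+00,  2.42284480e-03]), 'wrist_force': array([-0.45884076, -0.74357695, -0.80118384]), 'moment': array([-0.01117964, -0.02943345, -0.00761894]), 'opening': 1.001930702221401}
0.0187
scene [[437.19196712   0.         319.47019587]
 [  0.         437.19196712 239.60300663]
 [  0.           0.           1.        ]] [[ 0.38280743  0.92380182  0.00697582]
 [ 0.59707837 -0.24164282 -0.76492233]
 [-0.70495099  0.29698306 -0.64408475]] [-0.25462502 -0.27779122  1.40911267]
tile [(0.94, [194.3, 203.1, 242.8, 237.6]), (0.93, [119.2, 211.3, 173.3, 245.7]), (0.8, [221.8, 243.3, 279.3, 287.6]), (0.31, [331.5,
[... 153 characters left out ...]
]
trim [(0.92, [290.7, 220.1, 322.9, 263.3])]
top [[538.97678908   0.         312.52006539]
 [  0.         538.97678908 243.72968065]
 [  0.           0.           1.        ]] [[ 0.01553887 -0.99983856  0.00902226]
 [-0.99241139 -0.01652295 -0.1218467 ]
 [ 0.1219761  -0.00706044 -0.99250792]] [0.01087015 0.51213423 1.09830085]
tile [(0.66, [443.5, 319.5, 505.0, 381.9]), (0.65, [364.4, 314.7, 413.8, 364.1]), (0.56, [353.0, 213.8, 398.1, 261.1])]
bat []
mould [(0.9, [246.6, 142.2, 303.7, 202.6])]
cup [(0.89, [475.4, 150.8, 514.7, 188.5]), (0.32, [348.9, 216.8, 400.7, 258.8]), (0.16, [245.1, 143.8, 304.8, 204.1])]
trim [(0.56, [301.3, 214.9, 314.5, 294.8]), (0.4, [352.4, 213.7, 401.9, 263.1])]
```

View pics/scene0.png

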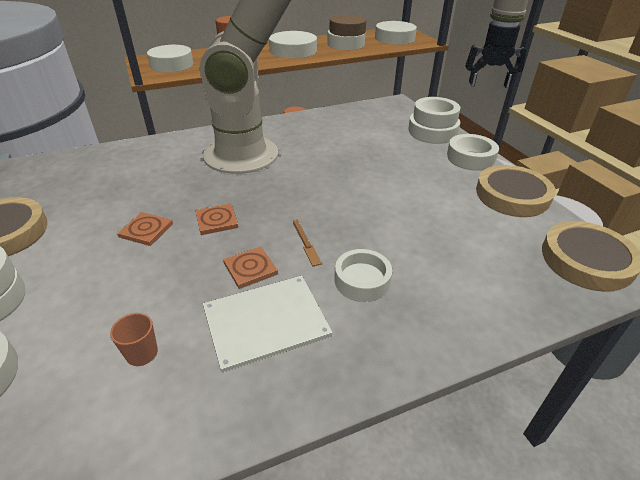

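View pics/top0.png

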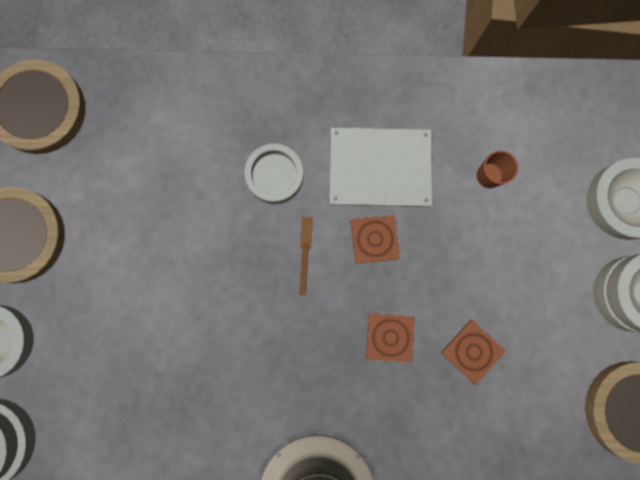

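Three things could be the tile, at top-view pixels (375,239), (390,338) and (473,352). The one at (375,239) is nearest the bat and farthest from the base (base at about (318,470)), so I take that one. Next I measure it and check it in a close crop.

```bash
cat > h.py <<'E'
import numpy as np, cv2
from rig import read_state, optics, manip
from scipy.spatial.transform import Rotation as Ro
def ray(p,uv,z):
    K,R,t=p["camera_matrix"],np.array(p["R"]),np.array(p["t"])
    d=R.T@np.linalg.solve(K,np.array([uv[0],uv[1],1.])); c=-R.T@t
    return c+d*(z-c[2])/d[2]
def proj(p,X):
    x=p["camera_matrix"]@(np.array(p["R"])@np.array(X)+p["t"]); return x[:2]/x[2]
E
python3 - <<'E'
from h import *
for n in ("top","scene"):
    p=optics.get_image(n); im=p["pixels"]; hsv=cv2.cvtColor(im,cv2.COLOR_RGB2HSV)
    m=((hsv[...,1]>90)&((hsv[...,0]<18)|(hsv[...,0]>170))).astype(np.uint8)
    N,l,st,c=cv2.connectedComponentsWithStats(cv2.morphologyEx(m,cv2.MORPH_CLOSE,np.ones((7,7),np.uint8)))
    for i in range(1,N):
        if 700<st[i,4]<4000:
            w=ray(p,c[i],.014); print(n,"comp",c[i].round(1),st[i,4],w.round(4),np.hypot(*w[:2]).round(3))
    tgt=(375,239) if n=="top" else (250,265)
    if n=="top":
        i=l[tgt[1],tgt[0]]
        ys,xs=np.where(l==i)
        W=np.array([ray(p,(u,v),.014)[:2] for u,v in zip(xs,ys)]).astype(np.float32)
        r=cv2.minAreaRect(W*1000); print("tile rect mm",r,cv2.boxPoints(r))
        g=((hsv[...,1]<40)&(hsv[...,2]>165)).astype(np.uint8); N,l2,_,_=cv2.connectedComponentsWithStats(g)
        ys,xs=np.where(l2==l2[180,385]); print(len(xs))
        W=np.array([ray(p,(u,v),.012)[:2] for u,v in zip(xs,ys)]).astype(np.float32)
        r=cv2.minAreaRect(W*1000); print("bat mm",r,cv2.boxPoints(r))
        cv2.imwrite("pics/crop_top.png",cv2.resize(im[100:280,290:450,::-1],None,fx=3,fy=3,interpolation=cv2.INTER_CUBIC))
s=read_state(); R=Ro.from_rotvec(s["tool_rot"]).as_matrix(); print(s["t"],R.round(3))
E
```

```text
top comp [497.3 169. ] 1083 [ 0.6841 -0.3797  0.014 ] 0.782
top comp [374.6 238.9] 1914 [ 0.5266 -0.1132  0.014 ] 0.539
top comp [389.9 337.5] 2047 [ 0.3195 -0.1455  0.014 ] 0.351
top comp [473.  351.6] 2103 [ 0.2932 -0.3186  0.014 ] 0.433
tile rect mm ((526.88330078125, -113.4043197631836), (93.71979522705078, 94.13603210449219), 7.036885738372803) [[ 474.61014   -72.431564]
 [ 486.1426   -165.85852 ]
 [ 579.1565   -154.37708 ]
 [ 567.624     -60.95012 ]]
7300
bat mm ((686.7134399414062, -125.74020385742188), (217.37847900390625, 166.55276489257812), 89.82186889648438) [[ 603.09955  -234.17001 ]
 [ 769.65155  -234.68782 ]
 [ 770.32733   -17.310394]
 [ 603.7753    -16.792587]]
scene comp [603.   20.1] 3078 [-0.7645  2.468   0.014 ] 2.584
scene comp [346.2  48.4] 3897 [-0.8251  0.7637  0.014 ] 1.124
scene comp [165.4  73.6] 1552 [-0.7882 -0.1294  0.014 ] 0.799
scene comp [597.2 197.1] 3373 [0.6289 0.8456 0.014 ] 1.054
scene comp [509.8 204.7] 834 [0.567  0.5954 0.014 ] 0.822
scene comp [216.1 218.7] 945 [ 0.333  -0.1494  0.014 ] 0.365
scene comp [144.9 228.4] 1113 [ 0.3061 -0.322   0.014 ] 0.444
scene comp [582.2 274.2] 1190 [0.8398 0.5616 0.014 ] 1.01
scene comp [250.  266.8] 1377 [ 0.5385 -0.1172  0.014 ] 0.551
scene comp [134.9 338.2] 1844 [ 0.6469 -0.3733  0.014 ] 0.747
0.7 [[-0.897  0.441  0.   ]
 [ 0.441  0.897  0.   ]
 [-0.     0.    -1.   ]]
```

View pics/crop_top.png

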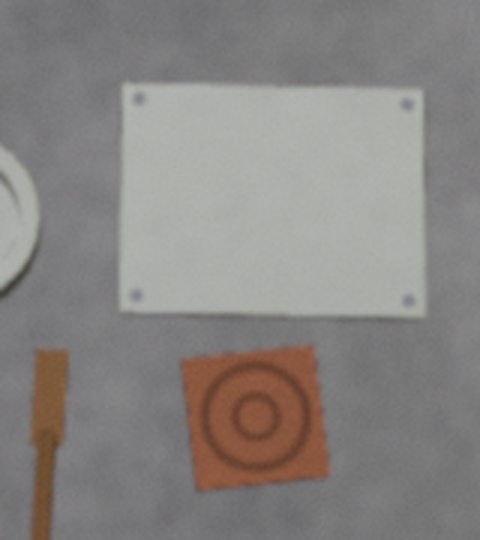

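The crop shows the target with its dark ringed face up. Its centre is at about (0.527, -0.113) and it is turned +0.12 rad. The bat's near edge is at x≈0.602, y -0.235 to -0.016, and the bat lies nearly square to the world axes. I'll turn the tool so the jaws run along world y, then move across.

>>> servo_tool([
  {"dp": [0, 0, 0], "spin": -0.115, "hand": -0.3},
  {"dp": [0, 0, 0], "spin": -0.115, "hand": -0.3},
  {"dp": [0, 0, 0], "spin": -0.115, "hand": -0.3},
  {"dp": [0, 0, 0], "spin": -0.115, "hand": -0.3},
  {"dp": [0, 0, 0], "spin": 0, "hand": -0.3},
])

```text
t: 1.2
ee_pos: [0.3196, 0.6508, 0.2314]
tool_rot: [-0.032, 3.141, 0.0]
wrist_force: [1.0, -0.6, 0.3]
opening: 0.351
```

>>> servo_tool([
  {"dp": [-0.01, -0.05, 0], "hand": -0.3},
  {"dp": [-0.01, -0.05, 0], "hand": -0.3},
  {"dp": [-0.01, -0.05, 0], "hand": -0.3},
  {"dp": [-0.01, -0.05, 0], "hand": -0.3},
  {"dp": [-0.01, -0.05, 0], "hand": -0.3},
  {"dp": [-0.01, -0.05, 0], "hand": -0.3},
  {"dp": [-0.01, -0.05, 0], "hand": -0.3},
  {"dp": [-0.01, -0.05, 0], "hand": -0.3},
  {"dp": [-0.01, -0.05, 0], "hand": -0.3},
  {"dp": [-0.01, -0.05, 0], "hand": -0.3},
])

```text
$.moves[0]: bad value
```

>>> servo_tool([
  {"dp": [-0.01, -0.049, 0], "spin": 0.023, "hand": -0.3},
  {"dp": [-0.01, -0.049, 0], "spin": 0, "hand": -0.3},
  {"dp": [-0.01, -0.049, 0], "spin": 0, "hand": -0.3},
  {"dp": [-0.01, -0.049, 0], "spin": 0, "hand": -0.3},
  {"dp": [-0.01, -0.049, 0], "spin": 0, "hand": -0.3},
  {"dp": [-0.01, -0.049, 0], "spin": 0, "hand": -0.3},
  {"dp": [-0.01, -0.049, 0], "spin": 0, "hand": -0.3},
  {"dp": [-0.01, -0.049, 0], "spin": 0, "hand": -0.3},
  {"dp": [-0.01, -0.049, 0], "spin": 0, "hand": -0.3},
  {"dp": [-0.01, -0.049, 0], "spin": 0, "hand": -0.3},
])

```text
t: 2.2
ee_pos: [0.4098, 0.163, 0.2291]
tool_rot: [0.053, 3.139, 0.013]
wrist_force: [0.6, 0.0, 0.0]
opening: 0.35
```

>>> servo_tool([
  {"dp": [-0.006, -0.046, 0], "spin": 0, "hand": -0.3},
  {"dp": [-0.006, -0.046, 0], "spin": 0, "hand": -0.3},
  {"dp": [-0.006, -0.046, 0], "spin": 0, "hand": -0.3},
  {"dp": [-0.006, -0.046, 0], "spin": 0, "hand": -0.3},
  {"dp": [-0.006, -0.046, 0], "spin": 0, "hand": -0.3},
  {"dp": [-0.006, -0.046, 0], "spin": -0.03, "hand": -0.3},
  {"dp": [0, 0, 0], "spin": 0, "hand": -0.3},
])

```text
t: 2.9
ee_pos: [0.4346, -0.1321, 0.2294]
tool_rot: [0.063, 3.13, 0.013]
wrist_force: [0.4, 0.6, -0.0]
opening: 0.35
```

>>> servo_tool([
  {"dp": [0, 0.017, 0.045], "spin": -0.04, "hand": -0.3},
  {"dp": [0, 0, 0.045], "spin": 0, "hand": -0.3},
  {"dp": [0, 0, 0.045], "spin": 0, "hand": -0.3},
  {"dp": [0, 0, 0.04], "spin": 0, "hand": -0.3},
  {"dp": [0, 0, 0], "spin": 0, "hand": -0.3},
])

```text
t: 3.4
ee_pos: [0.4431, -0.1149, 0.0524]
tool_rot: [0.035, 3.118, 0.01]
wrist_force: [0.0, 0.3, 0.8]
opening: 0.351
```

>>> servo_tool([
  {"dp": [0, 0, 0], "spin": -0.02, "hand": -0.3},
  {"dp": [0, 0, 0], "spin": 0, "hand": -0.3},
])

```text
t: 3.6
ee_pos: [0.4432, -0.1144, 0.0539]
tool_rot: [0.005, 3.119, 0.009]
wrist_force: [0.5, 0.4, 0.1]
opening: 0.353
```

```bash
cat > look.py <<'E'
import sys
from h import *
n=sys.argv[1]; 
for c,(x0,x1,y0,y1,f) in {"scene":(170,350,150,310,4),"top":(290,450,130,310,3)}.items():
    p=optics.get_image(c); cv2.imwrite(f"pics/{n}_{c}.png",cv2.resize(p["pixels"][y0:y1,x0:x1,::-1],None,fx=f,fy=f,interpolation=cv2.INTER_CUBIC))
s=read_state(); print(s["t"],s["ee_pos"],s["wrist_force"]); print(Ro.from_rotvec(s["tool_rot"]).as_matrix().round(4))
E
python3 look.py a
```

```text
3.7 [ 0.44373077 -0.11459533  0.05451387] [-0.66529494 -0.42927793  0.51140275]
[[-0.9997  0.0039  0.0251]
 [ 0.004   1.      0.0055]
 [-0.025   0.0056 -0.9997]]
```

View pics/a_scene.png

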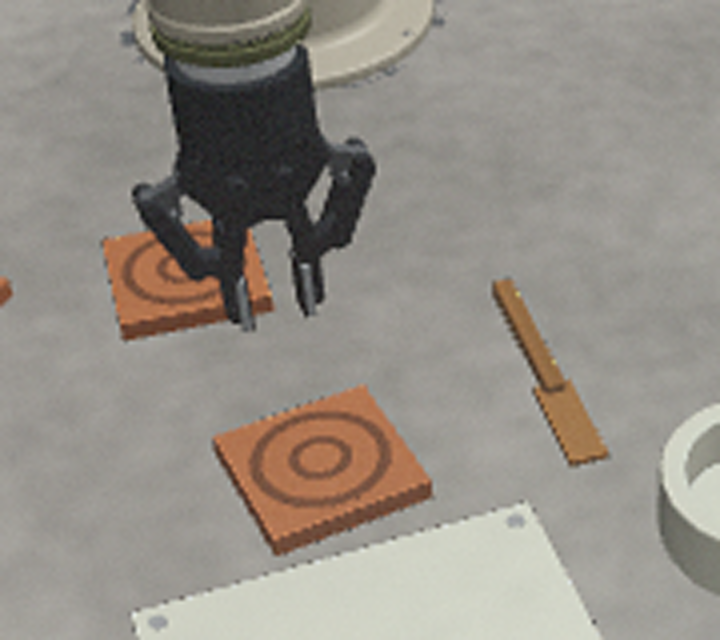

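>>> servo_tool([
  {"dp": [0, 0, 0.02], "spin": 0, "hand": -0.3},
  {"dp": [0, 0, 0.015], "spin": 0, "hand": -0.3},
  {"dp": [0, 0, 0.008], "spin": 0, "hand": -0.3},
  {"dp": [0, 0, 0], "spin": 0, "hand": -0.3},
])

```text
t: 4.1
ee_pos: [0.4456, -0.116, 0.0291]
tool_rot: [0.008, 3.117, 0.003]
wrist_force: [-0.3, -0.1, 1.0]
opening: 0.35
```

>>> servo_tool([
  {"dp": [0, 0, 0.015], "spin": 0, "hand": -0.3},
  {"dp": [0, 0, 0.012], "spin": 0, "hand": -0.3},
  {"dp": [0, 0, 0.005], "spin": 0, "hand": -0.3},
  {"dp": [0, 0, 0], "spin": 0, "hand": -0.3},
])

```text
t: 4.5
ee_pos: [0.4478, -0.1184, 0.0123]
tool_rot: [0.012, 3.112, -0.006]
wrist_force: [-0.1, -0.5, 1.6]
opening: 0.352
```

>>> servo_tool([
  {"dp": [0, 0.003, 0.008], "spin": 0, "hand": -0.3},
  {"dp": [0, 0, 0.005], "spin": 0, "hand": -0.3},
  {"dp": [0, 0, 0.002], "spin": 0, "hand": -0.3},
])

```text
t: 4.8
ee_pos: [0.45, -0.117, 0.0009]
tool_rot: [0.014, 3.107, -0.013]
wrist_force: [-0.7, 0.5, 1.1]
opening: 0.346
```

```bash
python3 look.py b
```

```text
4.9 [ 0.45004783 -0.11686588  0.00091798] [-0.70861093  0.23884293  0.40265785]
[[-0.9993  0.0093  0.0349]
 [ 0.009   0.9999 -0.0082]
 [-0.0349 -0.0078 -0.9994]]
```

View pics/b_scene.png

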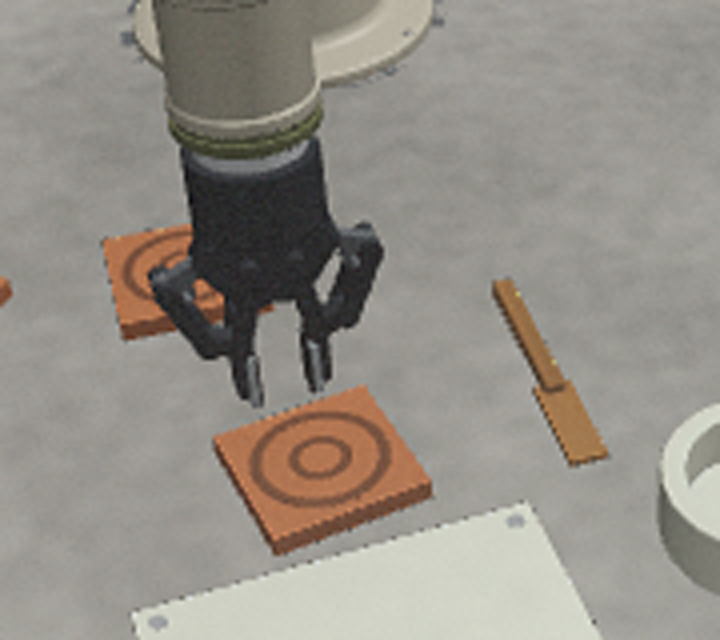

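>>> servo_tool([
  {"dp": [-0.008, 0.002, -0.001], "spin": 0, "hand": -0.3},
  {"dp": [-0.01, 0.001, 0], "spin": 0, "hand": -0.3},
  {"dp": [-0.01, 0, 0], "spin": 0, "hand": -0.3},
  {"dp": [-0.01, 0, 0], "spin": 0, "hand": -0.3},
])

```text
t: 5.3
ee_pos: [0.4866, -0.1143, 0.0068]
tool_rot: [0.012, 3.11, -0.016]
wrist_force: [-0.9, 1.1, 0.2]
opening: 0.348
```

>>> servo_tool([
  {"dp": [-0.003, 0, 0.005], "spin": 0, "hand": -0.3},
  {"dp": [-0.004, 0, 0.003], "spin": 0, "hand": -0.3},
  {"dp": [0, 0, 0], "spin": 0, "hand": -0.3},
])

```text
t: 5.6
ee_pos: [0.4908, -0.1147, 0.0004]
tool_rot: [0.013, 3.115, -0.017]
wrist_force: [0.1, -0.1, 0.7]
opening: 0.35
```

```bash
python3 look.py c
```

```text
5.7 [ 0.49107074 -0.11481256  0.00051791] [0.26487808 0.47616912 0.40764591]
[[-0.9996  0.0088  0.0275]
 [ 0.0085  0.9999 -0.0113]
 [-0.0276 -0.0111 -0.9996]]
```

View pics/c_scene.png

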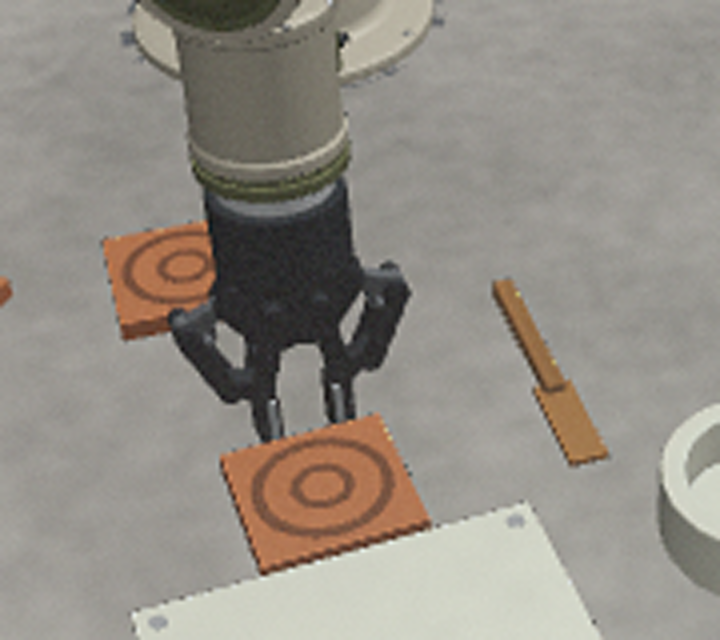

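View pics/c_top.png

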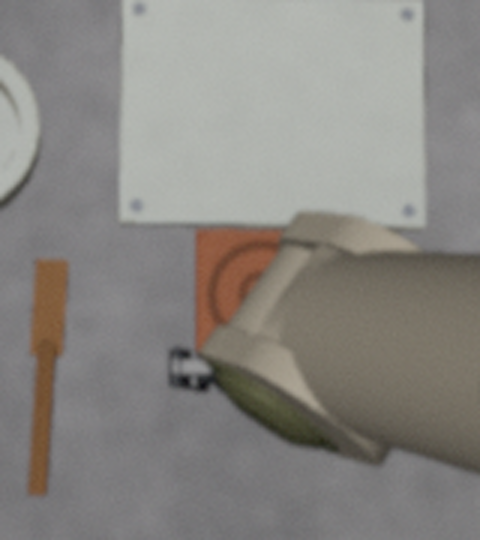

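The tile is aligned and close to the bat's edge: its near edge in the top crop is at about row 228 and the bat's edge is at about row 222. Next I press gently.

>>> servo_tool([
  {"dp": [-0.006, 0, 0], "spin": 0, "hand": -0.3},
  {"dp": [-0.004, 0, 0], "spin": 0, "hand": -0.3},
  {"dp": [-0.003, 0, 0], "spin": 0, "hand": -0.3},
])

```text
t: 6.0
ee_pos: [0.4962, -0.1154, 0.0007]
tool_rot: [0.012, 3.127, -0.023]
wrist_force: [-9.5, 1.9, 10.1]
opening: 0.351
```

>>> servo_tool([
  {"dp": [-0.004, 0, -0.003], "spin": 0, "hand": -0.3},
  {"dp": [-0.004, 0, -0.004], "spin": 0, "hand": -0.3},
])

```text
t: 6.2
ee_pos: [0.4962, -0.1157, 0.0065]
tool_rot: [0.011, 3.141, -0.027]
wrist_force: [-10.5, 1.8, -1.0]
opening: 0.351
```

>>> servo_tool([
  {"dp": [-0.005, 0, -0.004], "spin": 0, "hand": -0.3},
  {"dp": [-0.005, 0, -0.004], "spin": 0, "hand": -0.3},
])

```text
t: 6.4
ee_pos: [0.4963, -0.1157, 0.013]
tool_rot: [-0.01, -3.124, 0.029]
wrist_force: [-12.0, 1.9, -0.6]
opening: 0.35
```

```bash
python3 look.py d
```

```text
6.5 [ 0.49636378 -0.11573378  0.0131044 ] [-13.20245955   1.45237628  -0.87212596]
[[-0.9998  0.0062 -0.0176]
 [ 0.0065  0.9998 -0.0186]
 [ 0.0175 -0.0187 -0.9997]]
```

View pics/d_scene.png

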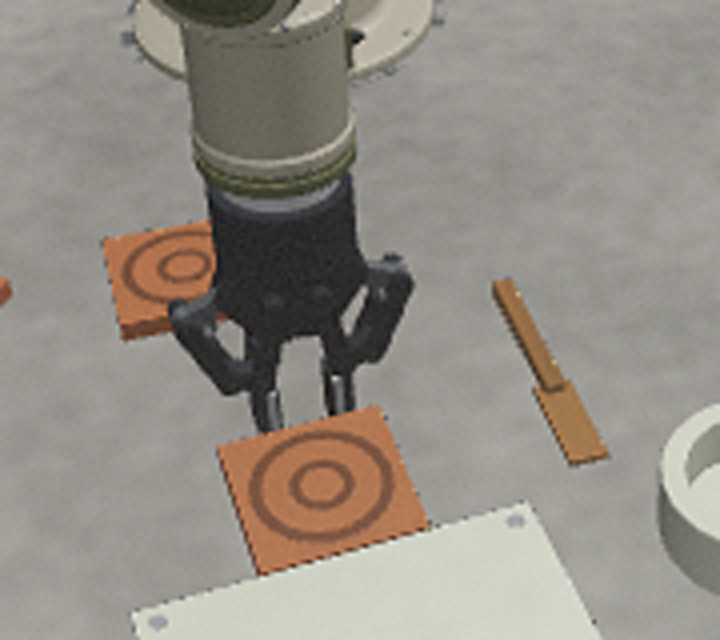

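>>> servo_tool([
  {"dp": [-0.005, 0, -0.007], "spin": 0, "hand": -0.3},
  {"dp": [-0.005, 0, -0.008], "spin": 0, "hand": -0.3},
])

```text
t: 6.7
ee_pos: [0.4978, -0.1156, 0.0262]
tool_rot: [-0.009, -3.107, 0.031]
wrist_force: [-7.9, 0.9, 1.6]
opening: 0.349
```

```bash
python3 look.py e
```

```text
6.8 [ 0.49795281 -0.11574986  0.02669856] [-10.82879629   1.15683973   1.36499516]
[[-0.9994  0.0057 -0.0336]
 [ 0.0064  0.9998 -0.02  ]
 [ 0.0335 -0.0202 -0.9992]]
```

View pics/e_scene.png

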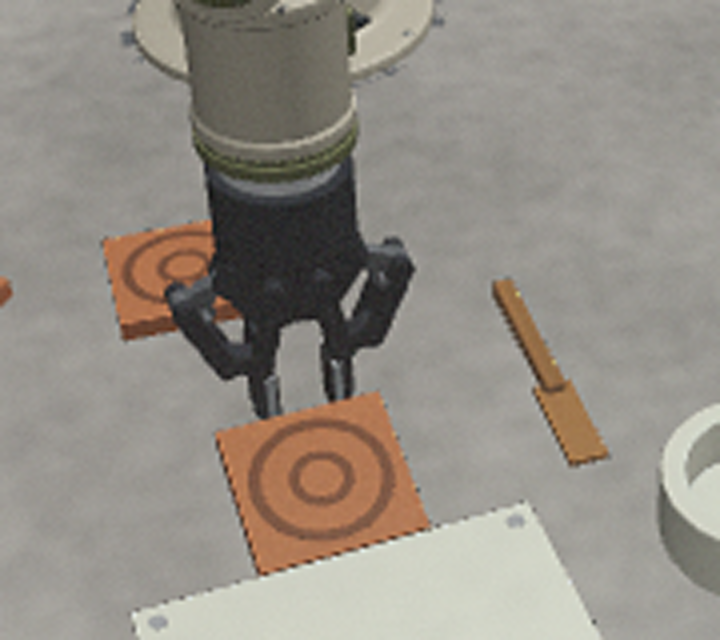

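>>> servo_tool([
  {"dp": [-0.007, 0, -0.008], "spin": 0, "hand": -0.3},
  {"dp": [-0.007, 0, -0.008], "spin": 0, "hand": -0.3},
  {"dp": [-0.008, 0, -0.008], "spin": 0, "hand": -0.3},
])

```text
t: 7.1
ee_pos: [0.5046, -0.1156, 0.0477]
tool_rot: [-0.007, -3.077, 0.035]
wrist_force: [-14.2, 1.6, 5.6]
opening: 0.351
```

```bash
python3 look.py f
```

```text
7.2 [ 0.50475071 -0.1156755   0.04810981] [-15.58470882   2.00511875   6.02278899]
[[-0.9979  0.0044 -0.0641]
 [ 0.0059  0.9997 -0.023 ]
 [ 0.064  -0.0233 -0.9977]]
```

View pics/f_scene.png

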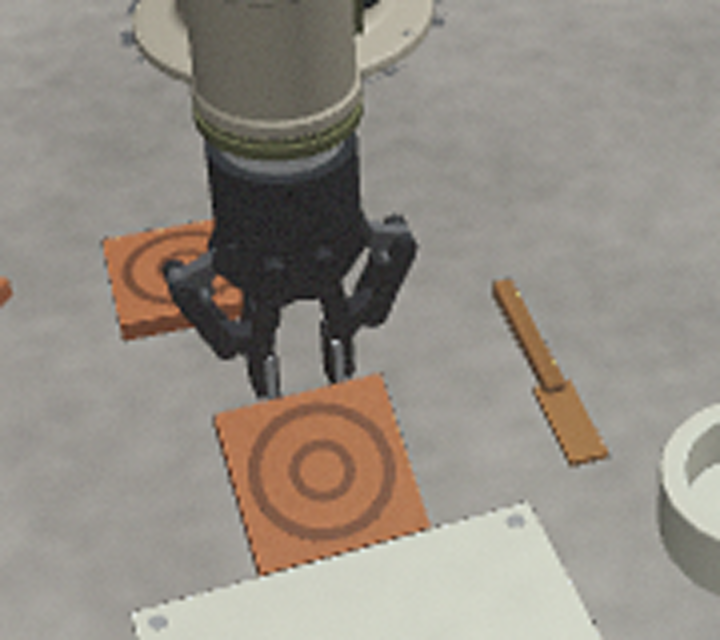

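>>> servo_tool([
  {"dp": [-0.007, 0, -0.009], "spin": 0, "hand": -0.3},
  {"dp": [-0.008, 0, -0.009], "spin": 0, "hand": -0.3},
  {"dp": [-0.009, 0, -0.008], "spin": 0, "hand": -0.3},
])

```text
t: 7.5
ee_pos: [0.5194, -0.1153, 0.0717]
tool_rot: [-0.005, -3.055, 0.038]
wrist_force: [-11.7, 0.7, 8.4]
opening: 0.345
```

```bash
python3 look.py g
```

```text
7.6 [ 0.51988533 -0.1153165   0.07230155] [-13.27905932   0.36039103  11.27104472]
[[-0.9963  0.0027 -0.0855]
 [ 0.0048  0.9997 -0.025 ]
 [ 0.0855 -0.0253 -0.996 ]]
```

View pics/g_scene.png

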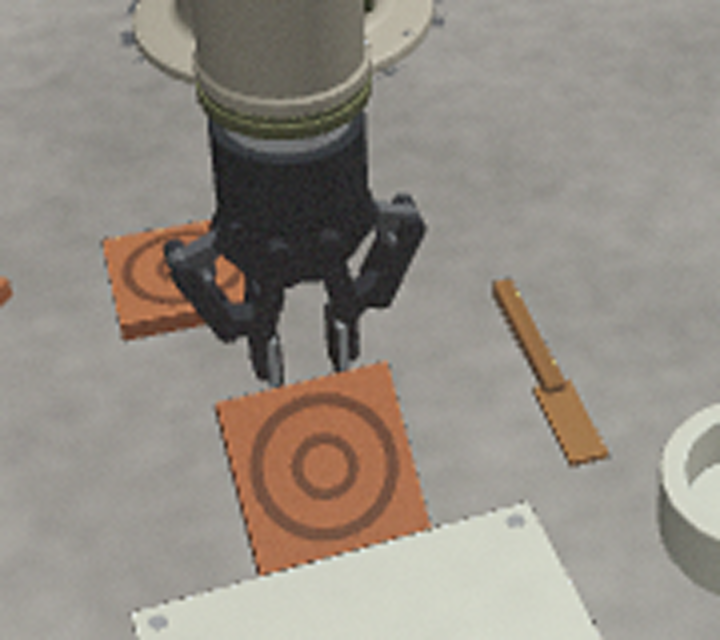

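```bash
cat > fit.py <<'E'
# fit tilt from 4 face corners in scene crop: ul ur ll lr
import sys
from h import *
from scipy.optimize import least_squares
def fit(c):
    p=optics.get_image("scene")
    uv=np.array(c)/4+np.array([170,150])-0.375
    def X(q):
        th,x,z,y=q; a=np.array([-np.cos(th),0,np.sin(th)])*.095; b=np.array([x,y,z])
        return [b+a+[0,-.0475,0],b+a+[0,.0475,0],b+[0,-.0475,0],b+[0,.0475,0]]
    r=least_squares(lambda q:np.concatenate([proj(p,P)-u for P,u in zip(X(q),uv)]),[.7,.602,.012,-.113])
    print("deg",np.degrees(r.x[0]).round(1),"face lower edge x,z,y",r.x[1:].round(4),"res",r.fun.round(1))
    print("face top edge",X(r.x)[0].round(4)); th=r.x[0]
    print("back top corner",(X(r.x)[0]-.014*np.array([np.sin(th),0,np.cos(th)])).round(4))
fit(eval(sys.argv[1]))
E
python3 fit.py "[(217,403),(388,364),(262,573),(428,527)]"
```

```text
deg 51.3 face lower edge x,z,y [ 0.5854 -0.0059 -0.1183] res [ 0.3  0.4 -0.2 -0.5 -0.1  0.2  0.  -0.1]
face top edge [ 0.5261 -0.1658  0.0683]
back top corner [ 0.5152 -0.1658  0.0596]
```

>>> servo_tool([
  {"dp": [-0.009, 0, -0.006], "spin": 0, "hand": -0.3},
  {"dp": [-0.0095, 0, -0.0055], "spin": 0, "hand": -0.3},
])

```text
t: 7.85
ee_pos: [0.5292, -0.1153, 0.0819]
tool_rot: [-0.003, -3.037, 0.042]
wrist_force: [-15.9, 1.5, 16.5]
opening: 0.35
```

```bash
python3 look.py i
```

```text
7.95 [ 0.52979234 -0.11523395  0.08229706] [-15.38303989   0.93966692  17.1340405 ]
[[-0.9946  0.001  -0.1037]
 [ 0.0039  0.9996 -0.0276]
 [ 0.1036 -0.0278 -0.9942]]
```

View pics/i_scene.png

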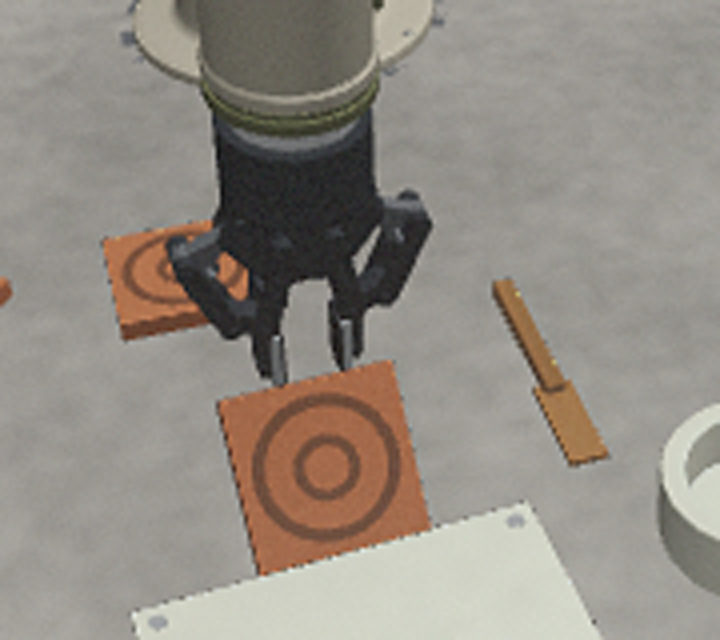

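>>> servo_tool([
  {"dp": [-0.009, 0, -0.009], "spin": 0, "hand": -0.3},
  {"dp": [-0.01, 0, -0.007], "spin": 0, "hand": -0.3},
])

```text
t: 8.15
ee_pos: [0.5479, -0.1148, 0.0967]
tool_rot: [-0.002, -3.032, 0.041]
wrist_force: [-0.6, 0.2, 0.1]
opening: 0.354
```

```bash
python3 look.py j
```

```text
8.25 [ 0.54990171 -0.114718    0.09681668] [-0.21106125 -0.3818775  -0.36732554]
[[-9.944e-01  8.000e-04 -1.060e-01]
 [ 3.700e-03  9.996e-01 -2.680e-02]
 [ 1.060e-01 -2.710e-02 -9.940e-01]]
```

View pics/j_scene.png

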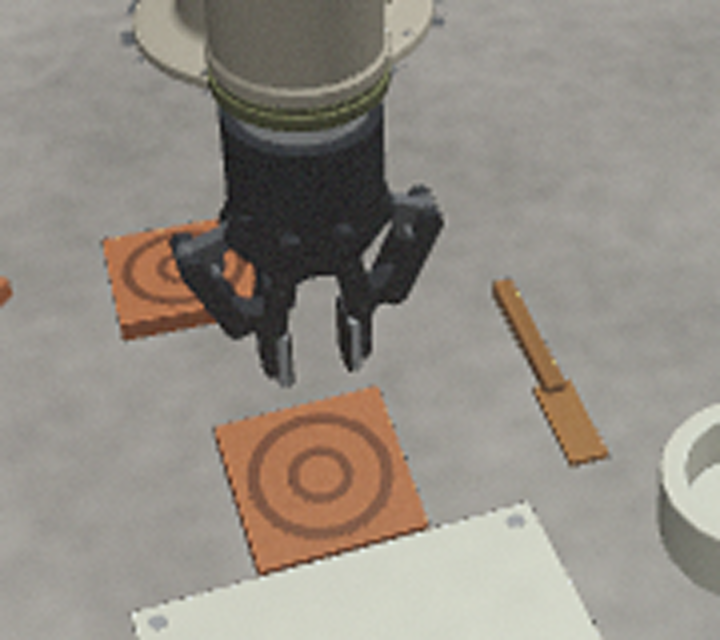

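The fingers slid off the tile's top edge at around 60°, because I raised them too far, and the tile fell back face up. I'll back off, go down again behind it and repeat, keeping z below about 0.09 on the arc.

>>> servo_tool([
  {"dp": [0.04, 0, 0], "spin": 0, "hand": -0.3},
  {"dp": [0.045, 0, 0], "spin": 0, "hand": -0.3},
  {"dp": [0.025, 0, 0.0], "spin": 0, "hand": -0.3},
  {"dp": [0, 0, 0], "spin": 0, "hand": -0.3},
])

```text
t: 8.65
ee_pos: [0.4388, -0.1134, 0.1075]
tool_rot: [-0.005, -3.037, 0.036]
wrist_force: [0.7, -0.1, 0.3]
opening: 0.351
```

```bash
python3 look.py k
```

```text
8.75 [ 0.44240398 -0.11321086  0.10748017] [-0.17359855  0.99800192 -0.13124579]
[[-0.9949  0.0023 -0.1006]
 [ 0.0046  0.9997 -0.0228]
 [ 0.1005 -0.0232 -0.9947]]
```

View pics/k_top.png

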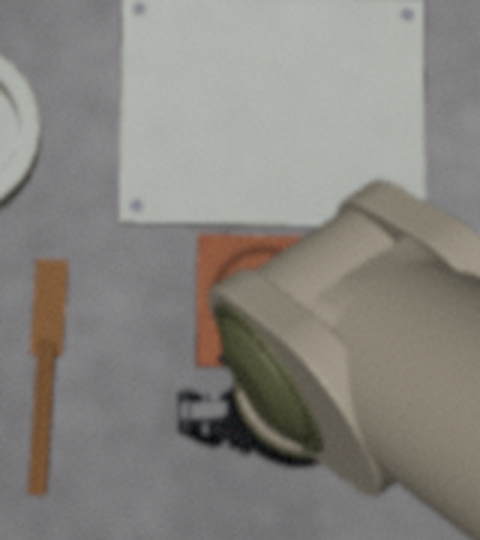

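View pics/k_scene.png

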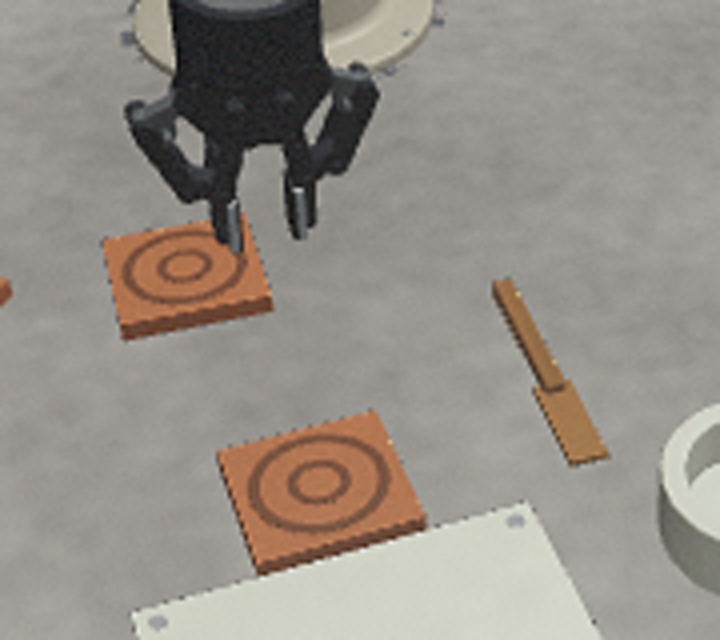

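>>> servo_tool([
  {"dp": [0, 0, -0.05], "spin": 0, "hand": -0.3},
  {"dp": [0, 0, -0.05], "spin": 0, "hand": -0.3},
  {"dp": [0, 0, -0.05], "spin": 0, "hand": -0.3},
  {"dp": [0, 0, 0], "spin": 0, "hand": -0.3},
])

```text
t: 9.15
ee_pos: [0.4642, -0.108, 0.2602]
tool_rot: [-0.002, -3.042, 0.023]
wrist_force: [-0.8, 0.6, -0.8]
opening: 0.349
```

>>> servo_tool([
  {"dp": [0, 0, 0.05], "spin": 0, "hand": -0.3},
  {"dp": [0, 0, 0.05], "spin": 0, "hand": -0.3},
  {"dp": [0, 0, 0.05], "spin": 0, "hand": -0.3},
  {"dp": [0, 0, 0], "spin": 0, "hand": -0.3},
])

```text
t: 9.55
ee_pos: [0.4595, -0.1104, 0.1095]
tool_rot: [-0.008, -3.057, 0.02]
wrist_force: [-0.4, -0.1, -0.0]
opening: 0.349
```

>>> servo_tool([
  {"dp": [0, 0, -0.05], "spin": 0, "hand": -0.3},
  {"dp": [0, 0, -0.05], "spin": 0, "hand": -0.3},
  {"dp": [0, 0, -0.05], "spin": 0, "hand": -0.3},
  {"dp": [0, 0, 0], "spin": 0, "hand": -0.3},
  {"dp": [0, 0, 0.05], "spin": 0, "hand": -0.3},
  {"dp": [0, 0, 0.05], "spin": 0, "hand": -0.3},
  {"dp": [0, 0, 0.05], "spin": 0, "hand": -0.3},
  {"dp": [0, 0, 0], "spin": 0, "hand": -0.3},
])

```text
t: 10.35
ee_pos: [0.4724, -0.1041, 0.1232]
tool_rot: [0.001, -3.071, 0.007]
wrist_force: [0.1, -0.1, -0.1]
opening: 0.351
```

>>> servo_tool([
  {"dp": [0, 0, -0.05], "spin": 0, "hand": -0.3},
  {"dp": [0, 0, -0.05], "spin": 0, "hand": -0.3},
  {"dp": [0, 0, -0.05], "spin": 0, "hand": -0.3},
  {"dp": [0, 0, 0], "spin": 0, "hand": -0.3},
  {"dp": [0, 0, 0.05], "spin": 0, "hand": -0.3},
  {"dp": [0, 0, 0.05], "spin": 0, "hand": -0.3},
  {"dp": [0, 0, 0.05], "spin": 0, "hand": -0.3},
  {"dp": [0, 0, 0], "spin": 0, "hand": -0.3},
])

```text
t: 11.15
ee_pos: [0.4834, -0.0967, 0.1463]
tool_rot: [0.015, -3.088, -0.002]
wrist_force: [-1.0, -0.5, 0.5]
opening: 0.347
```

>>> servo_tool([
  {"dp": [0.03, -0.012, 0.02], "spin": 0.01, "hand": -0.3},
  {"dp": [0.02, -0.006, 0.03], "spin": 0, "hand": -0.3},
  {"dp": [0, 0, 0.05], "spin": 0, "hand": -0.3},
  {"dp": [0, 0, 0], "spin": 0, "hand": -0.3},
])

```text
t: 11.55
ee_pos: [0.4374, -0.1165, 0.0583]
tool_rot: [-0.002, -3.103, 0.008]
wrist_force: [-0.7, 0.1, 1.0]
opening: 0.349
```

>>> servo_tool([
  {"dp": [0, 0, 0.02], "spin": 0, "hand": -0.3},
  {"dp": [0, 0, 0.02], "spin": 0, "hand": -0.3},
  {"dp": [0, 0.002, 0.015], "spin": 0, "hand": -0.3},
  {"dp": [0, 0, 0.008], "spin": 0, "hand": -0.3},
  {"dp": [0, 0, 0], "spin": 0, "hand": -0.3},
])

```text
t: 12.05
ee_pos: [0.4533, -0.1181, 0.0099]
tool_rot: [-0.003, -3.13, 0.031]
wrist_force: [-0.4, 0.2, 0.0]
opening: 0.356
```

>>> servo_tool([
  {"dp": [0.004, 0.002, 0.006], "spin": 0, "hand": -0.3},
  {"dp": [0, 0, 0.005], "spin": 0, "hand": -0.3},
  {"dp": [0, 0, 0.003], "spin": 0, "hand": -0.3},
])

```text
t: 12.35
ee_pos: [0.4576, -0.1182, 0.0032]
tool_rot: [0.006, 3.138, -0.04]
wrist_force: [-0.1, -0.8, -0.3]
opening: 0.348
```

>>> servo_tool([
  {"dp": [-0.008, 0.002, 0.004], "spin": 0, "hand": -0.3},
  {"dp": [-0.009, 0.001, 0.003], "spin": 0, "hand": -0.3},
  {"dp": [-0.008, 0, 0.002], "spin": 0, "hand": -0.3},
])

```text
t: 12.65
ee_pos: [0.4682, -0.1168, -0.0004]
tool_rot: [-0.002, -3.126, 0.057]
wrist_force: [-34.0, 4.1, 71.8]
opening: 0.352
```

>>> servo_tool([
  {"dp": [0, 0, -0.008], "spin": 0, "hand": -0.3},
])

```text
t: 12.75
ee_pos: [0.4668, -0.1162, 0.0083]
tool_rot: [-0.0, -3.123, 0.059]
wrist_force: [1.0, 0.5, 0.0]
opening: 0.349
```

>>> servo_tool([
  {"dp": [-0.006, 0, 0.001], "spin": 0, "hand": -0.3},
  {"dp": [-0.006, 0, 0.002], "spin": 0, "hand": -0.3},
  {"dp": [-0.006, 0, 0.002], "spin": 0, "hand": -0.3},
])

```text
t: 13.05
ee_pos: [0.4874, -0.1165, 0.0044]
tool_rot: [-0.001, -3.126, 0.059]
wrist_force: [0.4, 0.3, 0.1]
opening: 0.351
```

>>> servo_tool([
  {"dp": [-0.005, 0, 0.001], "spin": 0, "hand": -0.3},
  {"dp": [-0.004, 0, 0.001], "spin": 0, "hand": -0.3},
  {"dp": [-0.003, 0, 0], "spin": 0, "hand": -0.3},
])

```text
t: 13.35
ee_pos: [0.4912, -0.1176, 0.0004]
tool_rot: [-0.004, -3.108, 0.066]
wrist_force: [-12.4, 3.1, 25.9]
opening: 0.347
```

>>> servo_tool([
  {"dp": [-0.002, 0, -0.003], "spin": 0, "hand": -0.3},
  {"dp": [-0.004, 0, 0], "spin": 0, "hand": -0.3},
  {"dp": [-0.004, 0, -0.001], "spin": 0, "hand": -0.3},
])

```text
t: 13.65
ee_pos: [0.4959, -0.1177, 0.0019]
tool_rot: [-0.004, -3.095, 0.068]
wrist_force: [-19.8, 3.2, 8.6]
opening: 0.352
```

```bash
python3 look.py l
```

```text
13.75 [ 0.49584414 -0.11763065  0.00190659] [-14.19503253   2.82985466   7.93014193]
[[-0.9989  0.0016 -0.0459]
 [ 0.0036  0.999  -0.0439]
 [ 0.0457 -0.044  -0.998 ]]
```

View pics/l_scene.png

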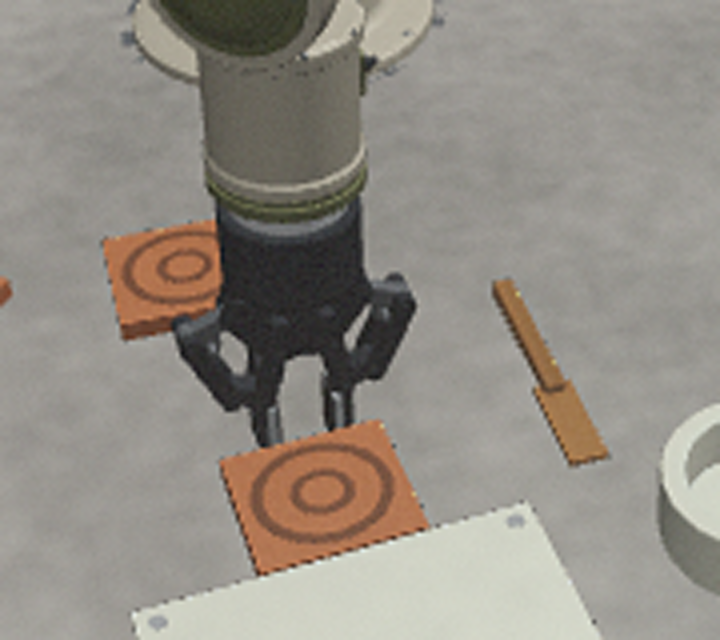

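The tile is flush against the bat again. Now I lift, following the arc I worked out.

>>> servo_tool([
  {"dp": [-0.003, 0, -0.005], "spin": 0, "hand": -0.3},
  {"dp": [-0.004, 0, -0.008], "spin": 0, "hand": -0.3},
  {"dp": [-0.004, 0, -0.009], "spin": 0, "hand": -0.3},
])

```text
t: 14.05
ee_pos: [0.4966, -0.1175, 0.0195]
tool_rot: [-0.004, -3.071, 0.072]
wrist_force: [-10.3, -0.3, -0.1]
opening: 0.351
```

>>> servo_tool([
  {"dp": [-0.004, 0, -0.009], "spin": 0, "hand": -0.3},
  {"dp": [-0.005, 0, -0.009], "spin": 0, "hand": -0.3},
  {"dp": [-0.006, 0, -0.009], "spin": 0, "hand": -0.3},
])

```text
t: 14.35
ee_pos: [0.5021, -0.1174, 0.0425]
tool_rot: [-0.005, -3.046, 0.075]
wrist_force: [-14.3, 1.3, 4.8]
opening: 0.351
```

>>> servo_tool([
  {"dp": [-0.006, 0, -0.009], "spin": 0, "hand": -0.3},
  {"dp": [-0.007, 0, -0.009], "spin": 0, "hand": -0.3},
  {"dp": [-0.008, 0, -0.009], "spin": 0, "hand": -0.3},
])

```text
t: 14.65
ee_pos: [0.5139, -0.1173, 0.0653]
tool_rot: [-0.004, -3.019, 0.08]
wrist_force: [-13.2, 1.1, 8.2]
opening: 0.349
```

>>> servo_tool([
  {"dp": [-0.008, 0, -0.007], "spin": 0, "hand": -0.3},
  {"dp": [-0.008, 0, -0.007], "spin": 0, "hand": -0.3},
])

```text
t: 14.85
ee_pos: [0.5229, -0.1172, 0.0767]
tool_rot: [-0.003, -3.0, 0.084]
wrist_force: [-12.6, 0.1, 11.5]
opening: 0.352
```

>>> servo_tool([
  {"dp": [-0.009, 0, -0.006], "spin": 0, "hand": -0.3},
])

```text
t: 14.95
ee_pos: [0.5279, -0.1172, 0.0814]
tool_rot: [-0.003, -2.989, 0.086]
wrist_force: [-17.6, 1.9, 18.2]
opening: 0.35
```

>>> servo_tool([
  {"dp": [-0.009, 0, -0.006], "spin": 0, "hand": -0.3},
])

```text
t: 15.05
ee_pos: [0.5332, -0.1171, 0.0862]
tool_rot: [-0.002, -2.979, 0.088]
wrist_force: [-15.8, 1.2, 19.5]
opening: 0.349
```

```bash
python3 look.py m
python3 - <<'E'
import cv2
a=cv2.imread("pics/m_scene.png"); cv2.imwrite("pics/m2.png",a[200:620,150:500])
E
```

```text
15.15 [ 0.53415859 -0.11697927  0.08678598] [-17.58437294  -0.4998623   21.32874191]
[[-0.9872 -0.003  -0.1597]
 [ 0.0065  0.9982 -0.0591]
 [ 0.1596 -0.0594 -0.9854]]
```

View pics/m_scene.png

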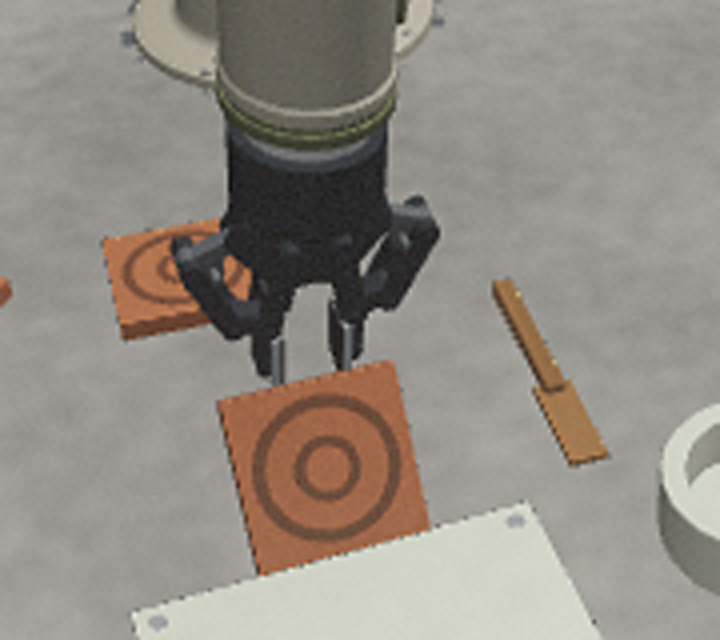

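```bash
cat > fit2.py <<'E'
import sys
from h import *
from scipy.optimize import least_squares
p=optics.get_image("scene")
def X(th,s,y,lift=0):
    bl=np.array([.602-s,y,lift]); n=np.array([np.sin(th),0,np.cos(th)]); f=bl+.014*n
    a=np.array([-np.cos(th),0,np.sin(th)])*.095; h=np.array([0,.0475,0])
    return [f+a-h,f+a+h,f-h,f+h]
def uv(c): return np.array(c)/4+np.array([170,150])-.375
def res(q,c,lift=0): return np.concatenate([proj(p,P)-u for P,u in zip(X(*q,lift),c)])
flat=uv([(222,460),(381,421),(258,574),(428,527)])
r=least_squares(lambda q:res([0,0,-.115],flat)+np.tile(q,4),[0,0]); b=r.x; print("bias px",b,r.fun.round(1))
for c in sys.argv[1:]:
    r=least_squares(lambda q:res(q[:3],uv(eval(c)))+np.tile(b,4),[.8,.01,-.115]); print("deg",np.degrees(r.x[0]).round(1),"s",r.x[1:].round(4),r.fun.round(1))
    print("face top",X(*r.x)[0].round(4),"rms",np.sqrt((r.fun**2).mean()).round(2))
    for d in range(40,81,5):
        q=least_squares(lambda q:res([np.radians(d),q[0],q[1]],uv(eval(c)))+np.tile(b,4),[.01,-.115]); print(d,np.sqrt((q.fun**2).mean()).round(2),q.x.round(4))
E
python3 fit2.py "[(219,401),(391,361),(262,573),(430,528)]"
```

```text
bias px [-2.60129584  1.78887705] [-0.8  0.3 -0.5 -0.4  0.6  0.2  0.7 -0.1]
deg 54.6 s [ 0.0173 -0.1136] [-0.   0.4 -0.  -0.4 -0.1  0.3  0.1 -0.4]
face top [ 0.5411 -0.1611  0.0855] rms 0.27
40 0.67 [ 0.0127 -0.1123]
45 0.48 [ 0.0138 -0.1128]
50 0.34 [ 0.0154 -0.1132]
55 0.27 [ 0.0174 -0.1136]
60 0.42 [ 0.02   -0.1139]
65 0.77 [ 0.0231 -0.1141]
70 1.25 [ 0.0266 -0.1143]
75 1.85 [ 0.0307 -0.1144]
80 2.56 [ 0.0351 -0.1144]
```

Run:
```python
import cv2
a=cv2.imread("pics/m_scene.png"); cv2.imwrite("pics/m3.png",cv2.resize(a[300:480,180:480],None,fx=2.6,fy=2.6,interpolation=cv2.INTER_CUBIC))
```

```text
(no output)
```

View pics/m3.png

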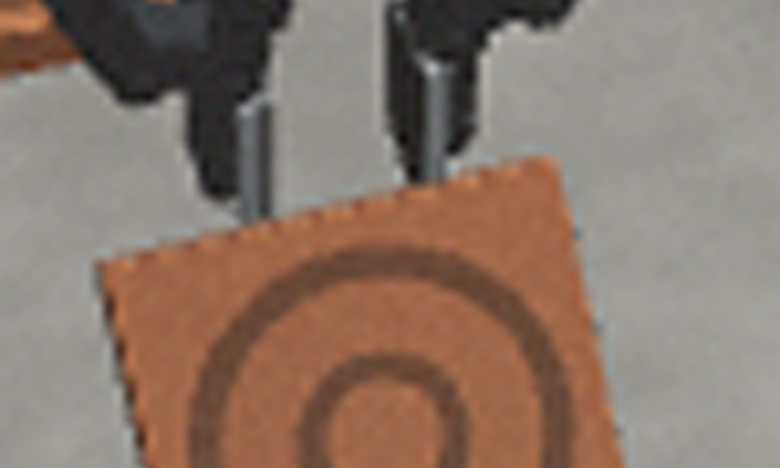

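View pics/m_top.png

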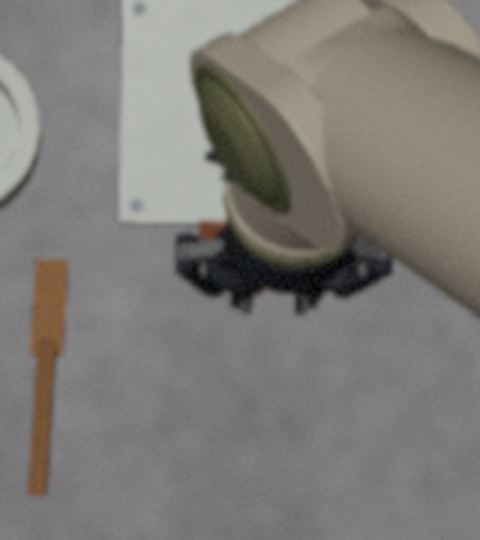

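```bash
python3 -c "
from rig import read_state
s=read_state();print(s['t'],s['ee_pos'],s['wrist_force'],s['moment'])"
```

```text
15.2 [ 0.53375675 -0.11702876  0.08655281] [-16.83021611   0.86776659  20.17793182] [0.28922064 4.20418744 0.09062484]
```

Run:
```python
from h import *
p=optics.get_image("top")
for c,z in [((242,312),.087),((305,312),.087),((212,237),.02),((212,222),.012)]:
    print(c,z,ray(p,(290+c[0]/3,130+c[1]/3),z).round(4))
```

```text
(242, 312) 0.087 [ 0.5266 -0.0964  0.087 ]
(305, 312) 0.087 [ 0.5273 -0.1384  0.087 ]
(212, 237) 0.02 [ 0.5897 -0.0826  0.02  ]
(212, 222) 0.012 [ 0.6022 -0.0833  0.012 ]
```

>>> servo_tool([
  {"dp": [-0.0085, 0, -0.0055], "spin": 0, "hand": -0.3},
])

```text
t: 15.35
ee_pos: [0.5385, -0.1171, 0.0905]
tool_rot: [-0.002, -2.971, 0.091]
wrist_force: [-12.3, 0.1, 16.7]
opening: 0.352
```

>>> servo_tool([
  {"dp": [-0.0095, 0, -0.0055], "spin": 0, "hand": -0.3},
])

```text
t: 15.45
ee_pos: [0.5457, -0.117, 0.0951]
tool_rot: [-0.002, -2.963, 0.093]
wrist_force: [-12.3, -0.5, 20.2]
opening: 0.346
```

>>> servo_tool([
  {"dp": [-0.009, 0, -0.0052], "spin": 0, "hand": -0.3},
])

```text
t: 15.55
ee_pos: [0.5537, -0.117, 0.0995]
tool_rot: [-0.001, -2.958, 0.095]
wrist_force: [-8.2, 0.0, 16.2]
opening: 0.35
```

>>> servo_tool([
  {"dp": [-0.0095, 0, -0.0044], "spin": 0, "hand": -0.3},
])

```text
t: 15.65
ee_pos: [0.5631, -0.117, 0.1033]
tool_rot: [-0.002, -2.955, 0.097]
wrist_force: [-7.0, -1.4, 17.1]
opening: 0.355
```

>>> servo_tool([
  {"dp": [-0.0105, 0, -0.0036], "spin": 0, "hand": -0.3},
])

```text
t: 15.75
ee_pos: [0.5744, -0.1171, 0.1066]
tool_rot: [-0.002, -2.953, 0.099]
wrist_force: [-3.6, -1.6, 18.3]
opening: 0.348
```

>>> servo_tool([
  {"dp": [-0.011, 0, -0.0026], "spin": 0, "hand": -0.3},
])

```text
t: 15.85
ee_pos: [0.5872, -0.1172, 0.1088]
tool_rot: [-0.003, -2.955, 0.1]
wrist_force: [-0.9, -1.1, 12.5]
opening: 0.347
```

>>> servo_tool([
  {"dp": [-0.012, 0, -0.0018], "spin": 0, "hand": -0.3},
  {"dp": [-0.014, 0, -0.0014], "spin": 0, "hand": -0.3},
])

```text
t: 16.05
ee_pos: [0.6174, -0.1176, 0.109]
tool_rot: [-0.005, -2.959, 0.1]
wrist_force: [-0.7, -0.1, 0.4]
opening: 0.347
```

```bash
python3 look.py n
```

```text
16.15 [ 0.61834119 -0.11718735  0.10830169] [ 0.18961056 -1.4460735   0.47044791]
[[-0.9839 -0.0025 -0.1789]
 [ 0.0094  0.9978 -0.0659]
 [ 0.1787 -0.0666 -0.9816]]
```

View pics/n_scene.png

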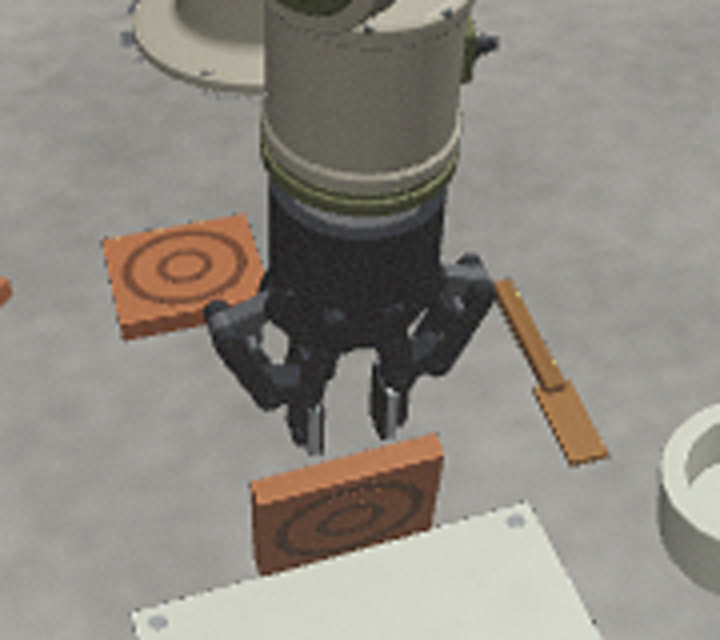

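The tile is now standing upright at the bat's edge, with its top edge running from crop (252,487) to (440,440). I'll lift clear, back off behind it and push its back over.

>>> servo_tool([
  {"dp": [0, 0, -0.02], "spin": 0, "hand": -0.3},
  {"dp": [0, 0, -0.015], "spin": 0, "hand": -0.3},
  {"dp": [0.03, 0, 0], "spin": 0, "hand": -0.3},
  {"dp": [0.04, 0, 0], "spin": 0, "hand": -0.3},
  {"dp": [0.03, 0, 0], "spin": 0, "hand": -0.3},
])

```text
t: 16.65
ee_pos: [0.5268, -0.1125, 0.1598]
tool_rot: [-0.006, -2.96, 0.093]
wrist_force: [1.0, 0.1, -0.2]
opening: 0.35
```

```bash
python3 look.py o
```

```text
16.75 [ 0.52503867 -0.11313318  0.16034214] [ 0.19881856 -0.43204726  0.07596352]
[[-0.9835 -0.0021 -0.1807]
 [ 0.0095  0.9979 -0.0634]
 [ 0.1805 -0.064  -0.9815]]
```

View pics/o_scene.png

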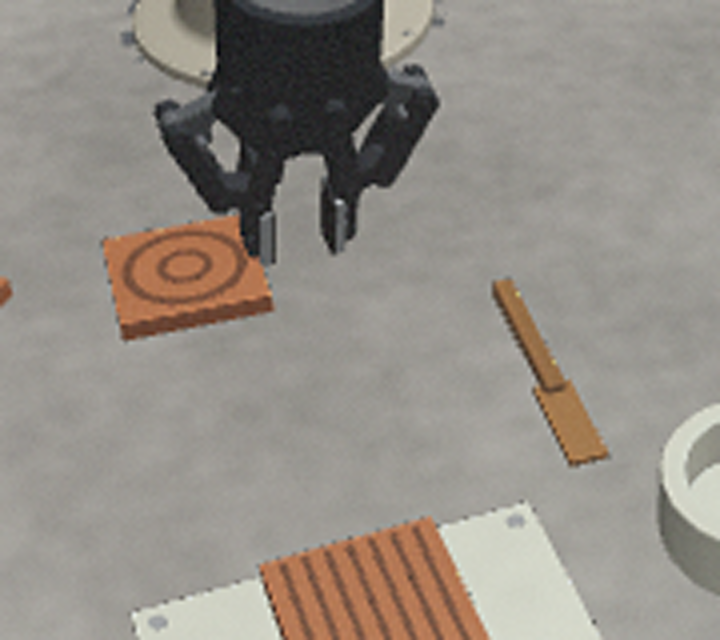

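The tile has flopped over, ribbed back up, onto the bat. Next I measure how far it overhangs.

```bash
cat > meas.py <<'E'
from h import *
import sys
p=optics.get_image("top"); im=p["pixels"]; hsv=cv2.cvtColor(im,cv2.COLOR_RGB2HSV)
m=((hsv[...,1]>70)&((hsv[...,0]<18)|(hsv[...,0]>170))).astype(np.uint8)
m=cv2.morphologyEx(m,cv2.MORPH_CLOSE,np.ones((7,7),np.uint8))
N,l,st,c=cv2.connectedComponentsWithStats(m)
for i in range(1,N):
    if 600<st[i,4]<4000 and 330<c[i][0]<435 and c[i][1]<260:
        ys,xs=np.where(l==i); W=np.array([ray(p,(u,v),.026)[:2] for u,v in zip(xs,ys)],np.float32)*1000
        print(st[i],cv2.minAreaRect(W)); print(cv2.boxPoints(cv2.minAreaRect(W)))
cv2.imwrite(f"pics/{sys.argv[1]}.png",cv2.resize(im[80:300,290:480,::-1],None,fx=2.7,fy=2.7,interpolation=cv2.INTER_CUBIC))
E
python3 meas.py o_top2
```

```text
(no output)
```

View pics/o_top2.png

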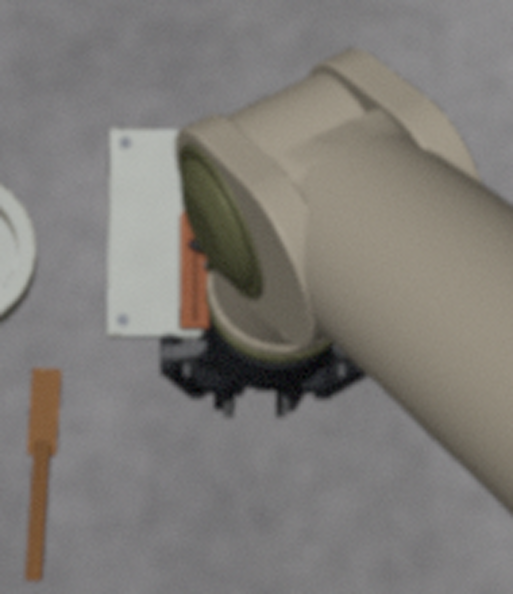

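Run:
```python
from h import *
p=optics.get_image("top")
for c,z in [((182,328),.026),((206,328),.026),((182,214),.026),((150,336),.012),((108,336),.012),((182,326),.012)]:
    print(c,z,ray(p,(290+(c[0]+.5)/2.7,80+(c[1]+.5)/2.7),z).round(4))
```

```text
(182, 328) 0.026 [ 0.6043 -0.0754  0.026 ]
(206, 328) 0.026 [ 0.6046 -0.0943  0.026 ]
(182, 214) 0.026 [ 0.6966 -0.0749  0.026 ]
(150, 336) 0.012 [ 0.6002 -0.0512  0.012 ]
(108, 336) 0.012 [ 0.5996 -0.0177  0.012 ]
(182, 326) 0.012 [ 0.6088 -0.0767  0.012 ]
```

The tile's near edge is at x≈0.604 and the bat's is at 0.600–0.602, so it is only just on the plaster. I'll push it about 25 mm farther.

>>> servo_tool([
  {"dp": [-0.01, 0, 0.04], "spin": 0, "hand": -0.3},
  {"dp": [-0.01, 0, 0.04], "spin": 0, "hand": -0.3},
  {"dp": [0, 0, 0.03], "spin": 0, "hand": -0.3},
  {"dp": [0, 0, 0.015], "spin": 0, "hand": -0.3},
  {"dp": [0, 0, 0], "spin": 0, "hand": -0.3},
])

```text
t: 17.35
ee_pos: [0.5348, -0.1209, 0.0296]
tool_rot: [-0.01, -2.97, 0.092]
wrist_force: [-0.6, 0.4, 0.5]
opening: 0.348
```

>>> servo_tool([
  {"dp": [-0.01, 0.002, -0.001], "spin": 0, "hand": -0.3},
  {"dp": [-0.01, 0.001, -0.001], "spin": 0, "hand": -0.3},
  {"dp": [-0.01, 0, -0.001], "spin": 0, "hand": -0.3},
])

```text
t: 17.65
ee_pos: [0.5689, -0.1173, 0.0297]
tool_rot: [-0.009, -2.973, 0.092]
wrist_force: [0.4, 0.6, -0.1]
opening: 0.353
```

>>> servo_tool([
  {"dp": [-0.003, 0, 0.006], "spin": 0, "hand": -0.3},
  {"dp": [-0.003, 0, 0.004], "spin": 0, "hand": -0.3},
  {"dp": [0, 0, 0], "spin": 0, "hand": -0.3},
])

```text
t: 17.95
ee_pos: [0.5773, -0.1179, 0.0199]
tool_rot: [-0.011, -2.979, 0.092]
wrist_force: [-0.8, -0.2, -0.6]
opening: 0.35
```

>>> servo_tool([
  {"dp": [-0.006, 0, -0.001], "spin": 0, "hand": -0.3},
  {"dp": [-0.006, 0, -0.001], "spin": 0, "hand": -0.3},
  {"dp": [-0.006, 0, -0.001], "spin": 0, "hand": -0.3},
])

```text
t: 18.25
ee_pos: [0.5955, -0.1182, 0.0201]
tool_rot: [-0.011, -2.977, 0.093]
wrist_force: [-0.2, -0.1, -0.0]
opening: 0.35
```

>>> servo_tool([
  {"dp": [-0.006, 0, -0.001], "spin": 0, "hand": -0.3},
])

```text
t: 18.35
ee_pos: [0.6017, -0.1183, 0.0201]
tool_rot: [-0.011, -2.976, 0.093]
wrist_force: [-1.6, -0.0, 0.6]
opening: 0.353
```

```bash
sed -i 's/150,310,4/190,340,4/' look.py; python3 look.py q
```

```text
18.45 [ 0.60255578 -0.11822133  0.02005354] [-0.01575117  0.18967503  0.46459475]
[[-0.9868  0.0022 -0.1618]
 [ 0.0123  0.998  -0.0613]
 [ 0.1613 -0.0625 -0.9849]]
```

View pics/q_scene.png

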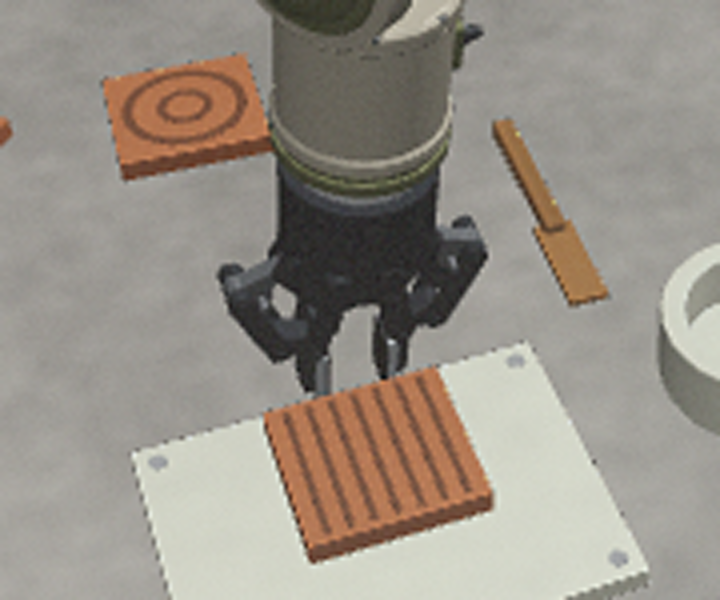

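>>> servo_tool([
  {"dp": [-0.006, 0, -0.001], "spin": 0, "hand": -0.3},
  {"dp": [-0.006, 0, -0.001], "spin": 0, "hand": -0.3},
  {"dp": [-0.006, 0, -0.001], "spin": 0, "hand": -0.3},
  {"dp": [-0.005, 0, -0.001], "spin": 0, "hand": -0.3},
])

```text
t: 18.85
ee_pos: [0.6256, -0.1185, 0.0201]
tool_rot: [-0.011, -2.974, 0.094]
wrist_force: [-0.8, -1.1, -1.5]
opening: 0.345
```

Now retreat and look.

>>> servo_tool([
  {"dp": [0.015, 0, 0.0], "spin": 0, "hand": -0.3},
  {"dp": [0.03, 0, -0.01], "spin": 0, "hand": -0.3},
  {"dp": [0.03, 0, -0.04], "spin": 0, "hand": -0.3},
  {"dp": [0.03, 0, -0.05], "spin": 0, "hand": -0.3},
  {"dp": [0.03, 0.02, -0.05], "spin": 0, "hand": -0.3},
  {"dp": [0, 0.05, -0.05], "spin": 0, "hand": -0.3},
  {"dp": [0, 0.05, 0], "spin": 0, "hand": -0.3},
  {"dp": [0, 0.05, 0], "spin": 0, "hand": -0.3},
  {"dp": [0, 0.05, 0], "spin": 0, "hand": -0.3},
  {"dp": [0, 0.05, 0], "spin": 0, "hand": -0.3},
])

```text
t: 19.85
ee_pos: [0.5392, 0.1441, 0.2001]
tool_rot: [-0.034, -2.991, 0.09]
wrist_force: [1.6, -0.4, -0.6]
opening: 0.35
```

```bash
python3 look.py r; python3 meas.py r_top2
python3 - <<'E'
from h import *
for n in ("top",):
    p=optics.get_image(n)
    for k in ("mould","cup","trim"): print(k,[(round(d["conf"],2),d["bbox"]) for d in optics.outline_of(p,k)][:2])
E
```

```text
19.95 [0.53830695 0.15079466 0.20057635] [ 0.37277382 -0.02405931  0.20343254]
[[-0.989   0.0086 -0.148 ]
 [ 0.0167  0.9984 -0.0537]
 [ 0.1473 -0.0556 -0.9875]]
[ 357  144   44   45 1536] ((683.4417724609375, -119.89328002929688), (92.40672302246094, 96.3011245727539), 89.75568389892578)
[[ 635.0946   -165.8909  ]
 [ 731.3949   -166.30154 ]
 [ 731.78894   -73.89566 ]
 [ 635.48865   -73.485016]]
mould []
cup [(0.66, [475.0, 148.6, 518.9, 187.7])]
trim [(0.56, [300.1, 254.5, 306.8, 292.3])]
```

View pics/r_top2.png

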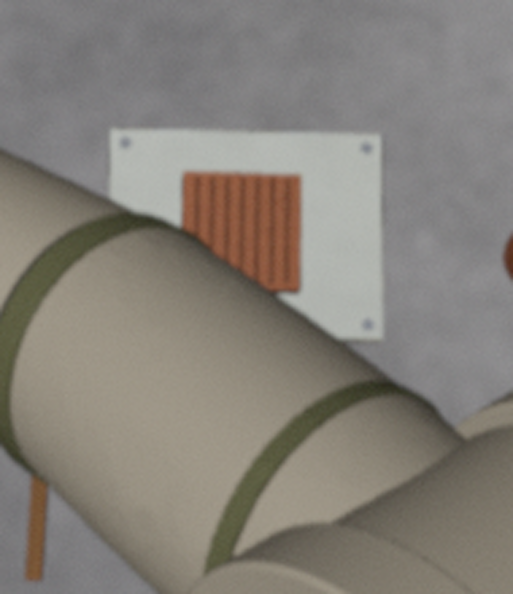

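View pics/r_scene.png

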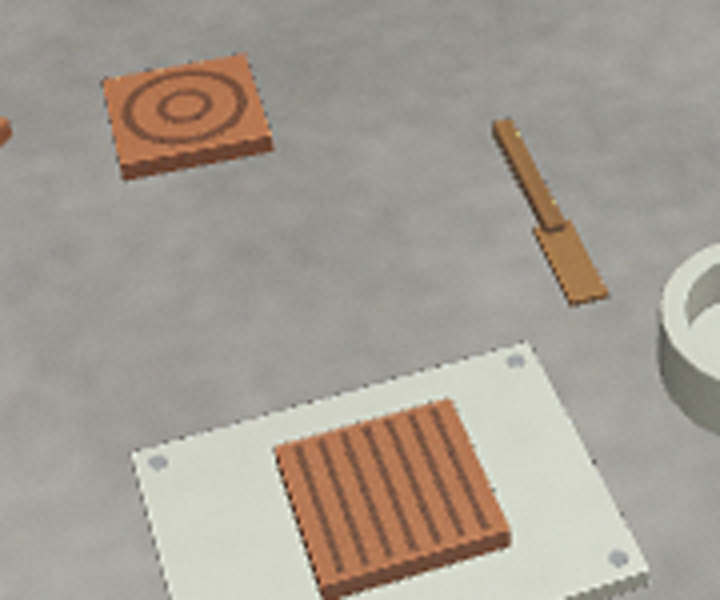

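The tile lies ribbed side up in the middle of the plaster, with margins of about 33 mm or more on every side. The arm is clear of everything, so I hand in.

>>> servo_tool([
  {"dp": [0, 0, 0], "spin": 0, "hand": -0.3},
  {"dp": [0, 0, 0], "spin": 0, "hand": -0.3},
])

```text
t: 20.4
ee_pos: [0.5395, 0.1373, 0.1993]
tool_rot: [-0.043, -2.989, 0.093]
wrist_force: [-0.3, 0.5, 0.1]
opening: 0.355
```

```bash
python3 -c "
from rig import hand_in; print(hand_in())"
```

```text
the job is handed in; nothing more can be done
None
```

The tile now lies face down on the bat, and I handed the job in at about 20.4 s. I pushed the farthest look-alike square against the bat's near edge and drew it up with the fingertips. It flopped over onto the plaster, and I pushed it about 30 mm farther on.

**Final position:** My last pictures show the ribbed back up, with the tile at x 0.635–0.731 and y -0.166 to -0.073. The bat spans about x 0.602–0.772 and y -0.236 to -0.016, so at least 30 mm of plaster shows on every side. The gripper was clear of everything and the wrist force was about zero.

**What went wrong or disagreed:**
- **First tip-up failed:** at roughly 55–60° the fingertips slipped off and the tile fell back face up, so I repeated the tip-up.
- **Bench contact:** while going down for the second try the fingertips pressed on the bench, and the wrist read about 72 N up and 34 N sideways. That is below the 120 N wrist limit. If the 40 N limit also counts the fingertips, this contact could fail the run.
- **Bystander objects:** in the final top view the detector did not find the mould and saw only part of the wooden tool, because the arm was in the way. In the scene picture the mould and the tool look unmoved. The detector put the cup within a few pixels of where it started.
- **Camera disagreement:** the two cameras' tile positions differed by about 10 mm, so I used the top camera for the final position.

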